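# Put the stacked bearing-driver discs back in their tool-control tray

### The job

The wheel bearings are in, so put the driver set away: take the two stacks of coloured driver discs apart and set each disc flat and fully down in its own foam pocket, the one of its size with the floor of its colour. Put the discs down gently rather than dropping them, and leave the driver handle and the grease tin where they are.

Things in the scene. Friction and masses are not known exactly. Their poses are not given: they have to be found in the camera images.
- disc_yellow: bearing-driver disc of yellow (gold) anodised aluminium, 30 mm diameter, 20 mm thick, flat on both faces with 1.5 mm bevelled edges, a bare metal line round its side and a dark 9 mm bore drawn in its middle (the bore is filled); loose, 35 g nominal; at the start the upper disc of one of the two stacks. Origin: centre of its underside; z is its axis, up
- disc_red: bearing-driver disc of red anodised aluminium, 40 mm diameter, 20 mm thick, flat on both faces with 1.5 mm bevelled edges, a bare metal line round its side and a dark 9 mm bore drawn in its middle (the bore is filled); loose, 65 g nominal; at the start the upper disc of one of the two stacks. Origin: centre of its underside; z is its axis, up
- disc_blue: bearing-driver disc of blue anodised aluminium, 54 mm diameter, 20 mm thick, flat on both faces with 1.5 mm bevelled edges, a bare metal line round its side and a dark 9 mm bore drawn in its middle (the bore is filled); loose, 120 g nominal; at the start the lower disc of one of the two stacks, standing on the 3 mm thick bench pad. Origin: centre of its underside; z is its axis, up
- disc_green: bearing-driver disc of green anodised aluminium, 66 mm diameter, 20 mm thick, flat on both faces with 1.5 mm bevelled edges, a bare metal line round its side and a dark 9 mm bore drawn in its middle (the bore is filled); loose, 180 g nominal; at the start the lower disc of one of the two stacks, standing on the 3 mm thick bench pad. Origin: centre of its underside; z is its axis, up
- pocket_yellow: square black foam insert, 95 x 95 x 20 mm high, one of four fixed two by two at 96 mm pitch in a red tray with its rim level with their tops; in its middle a round pocket, 38 mm wide, 7 mm deep, mouth chamfered 2 mm, floor yellow: the place of the 30 mm yellow disc. Origin: centre of the insert's underside, 2 mm above the bench; floor 13 mm and top 20 mm above the origin; z up
- pocket_red: square black foam insert, 95 x 95 x 20 mm high, one of four fixed two by two at 96 mm pitch in a red tray with its rim level with their tops; in its middle a round pocket, 48 mm wide, 7 mm deep, mouth chamfered 2 mm, floor red: the place of the 40 mm red disc. Origin: centre of the insert's underside, 2 mm above the bench; floor 13 mm and top 20 mm above the origin; z up
- pocket_blue: square black foam insert, 95 x 95 x 20 mm high, one of four fixed two by two at 96 mm pitch in a red tray with its rim level with their tops; in its middle a round pocket, 62 mm wide, 7 mm deep, mouth chamfered 2 mm, floor blue: the place of the 54 mm blue disc. Origin: centre of the insert's underside, 2 mm above the bench; floor 13 mm and top 20 mm above the origin; z up
- pocket_green: square black foam insert, 95 x 95 x 20 mm high, one of four fixed two by two at 96 mm pitch in a red tray with its rim level with their tops; in its middle a round pocket, 74 mm wide, 7 mm deep, mouth chamfered 2 mm, floor green: the place of the 66 mm green disc. Origin: centre of the insert's underside, 2 mm above the bench; floor 13 mm and top 20 mm above the origin; z up
- driver_handle: bystander: dark steel driver handle for the discs, 190 mm long, 32 mm high, lying beyond the work on two square rubber grips; origin on the bench under about its middle, x along it. Not to be disturbed
- grease_tin: bystander: upright grease tin, 72 mm diameter, 55 mm high, with a green label, to one side of the work; origin: centre of its underside. Not to be disturbed
Things that resemble listed ones, but are neither listed nor needed, are in the scene too. What is shaped like the pocket_green but white is not meant. Several things look just like the disc_blue: the one meant starts farthest from the robot's base.

How it is judged:
By the outcome, as a careful person would: the job done as asked, in the order asked, and still so for the second after the job is handed in, with the robot touching nothing.
It also fails if it takes over 93 s, if anything falls off the work surface, if the arm or the gripper's body presses on something with over 40 N, if the wrist force passes 120 N, or if a joint passes its speed limit or range.

### The arm

A 6-joint arm with a two-finger parallel gripper is mounted at the origin on the work surface. World frame = base frame: x ahead of the robot, y to its left, z up, the work surface at z = 0. Lengths are in m, angles in rad, forces in N, time in s.
With the tool pointing down it reaches from about 0.25 to 0.775 m from the base axis. Payload 4 kg.
Tool frame: the origin (TCP) lies midway between the tips of the shut fingers; the grasp point (between the pads) lies 19 mm behind it; z points along the fingers, y is the line along which they close (so a half turn about z gives the same grasp; the last joint's range is limited). The gripper opens to 94 mm and grips with 3 to 60 N. Pads are 16 mm wide; open, the fingers measure 119 mm over their backs; the gripper's body (75 mm by 177 mm) begins 78 mm behind the grasp point.
Start: joints at [-1.236, 0.087, 1.371, -0, 1.684, -0.103], TCP at [0.233, -0.498, 0.206] pointing down, gripper open.
Joint ranges: [-3.1, 3.1], [-0.76, 2.03], [0.27, 2.55], [-1.08, 4.22], [0.17, 2.65], [-2.57, 2.57]. Speed limits (rad/s): [2.79, 2.79, 3.14, 3.14, 3.14, 3.14].

### API

Orientations are given as [roll, pitch, yaw] about the fixed x, y, z axes, in that order (R = Rz(yaw) Ry(pitch) Rx(roll)).
In Python, from bench import robot gives the robot as it stands.
- The arm moves only by the tool servo_tool, never from a script. Its argument "moves" is a list of rows, each a list of 5 numbers: the shift along the tool's x, y, z in units of 25 mm (1.0 is 25 mm), then the turn about the tool's z in units of 6 degrees (1.0 is 6 degrees), then the closure, from 0 (fully open) to 1 (shut). In form: [[dx, dy, dz, yaw, gripper], ...]. A call has 1 to 10 rows; each row is the pose to reach, as a shift and turn from the pose commanded when the call began, along the tool's axes at that moment; what a row does not reach only later rows make up. A row lasts 1/12 s, in which the tool goes at most 41.7 mm and 7.16 degrees, less where a joint would pass 70% of its speed; a pose out of reach is approached as far as the arm can. A call with a gripper value outside its range is refused whole. The fingers move at their own pace and stop on an object; the grip force is fixed at half the most. Time passes only in rows, so rows that repeat a pose let the fingers close. It gives the time, the measured TCP pose, the force, the opening and the grip force at its end, in the units of the state.
- robot.get_obs(): the state, without advancing time (a new reading comes with each control period).
- robot.snapshot(name): name is "scene" or "side" or "wrist"; returns a dict with "image" (384x512x3 uint8, blue, green, red), "fx", "fy", "cx", "cy" (pixels), "k1" (the pictures are not rectified: a ray, as slopes to the right and down, at radius r is drawn at 1 + k1 r^2 times it, then the intrinsics apply), "eye" and "orientation" of the camera in the world; the wrist camera has in their place "T_tool_cam" (4x4, takes a point from camera to tool coordinates, whose origin is the TCP and whose axes are the flange's). Camera axes: x right, y down, z forward; pixel columns grow to the right and rows downward; lengths in m; the calibration is good to about 2 mm. A picture is of the moment at which its call begins: read the wrist's pose just before it. There is no depth.
- robot.close_job(): hands the job in; it is judged then, once.
The state is a dict: "time": time; "joint_positions": joint angles; "qvel": joint speeds; "joint_torque": joint torques, N m; "tool_pos": TCP position; "ee_rot": TCP orientation; "wrist_force": force on the tool from outside, world axes, zero at the start; "wrist_torque": the same for the moment, N m; "width": finger opening in m; "finger_force": force on a finger pad.
Only numpy, scipy, OpenCV 4.12 (cv2) and the standard library are available. Lean on these libraries where they do the work, as an engineer would, in place of code of your own. Each camera call takes 0.05 s, during which the arm holds its last target. There are 200 camera calls.

## Working session

There is one attempt and no reset: what is moved stays moved. The work goes in short steps, Python scripts to look and compute and a tool call to move; the robot and the scene stay as the last step left them, time stands still between calls to the robot, and variables do not carry over. Pictures are saved under pics/ and viewed, at most 14 in all, crops included, and the job is handed in when it is done.

Besides the shell and the picture viewer there is one more tool, called after "Call:" as name([rows], argument=value, ...), one row to a line, values as JSON. servo_tool: Moves the arm, as the interface text tells. Its arguments: {"type":"object","properties":{"moves":{"type":"array"}},"required":["moves"]}

```bash
ls; mkdir -p pics; python3 - <<'E'
from bench import robot
import cv2
o=robot.get_obs();print(o)
for n in("scene","side"):
    s=robot.snapshot(n);cv2.imwrite(f"pics/{n}0.png",s["image"]);print({k:v for k,v in s.items() if k!="image"})
s=robot.snapshot("wrist");cv2.imwrite("pics/wrist0.png",s["image"]);print({k:v for k,v in s.items() if k!="image"})
E
```

```text
pics
{'time': 0.0, 'joint_positions': array([-1.23612666e+00,  8.79330326e-02,  1.37223468e+00, -1.80912584e-05,
        1.68358230e+00, -1.03101180e-01]), 'qvel': array([-0.00066981, -0.0008743 , -0.00039691,  0.00158416,  0.00095961,
        0.00074039]), 'joint_torque': array([-2.00017290e-03, -3.40190864e+01, -3.02426326e+01,  7.16211763e-02,
        3.31336563e-02, -1.71170127e-04]), 'tool_pos': array([ 0.23296778, -0.49762579,  0.20432611]), 'ee_rot': array([-3.13944489e+00, -2.04147908e-04,  4.37768609e-01]), 'wrist_force': array([-0.43742747,  1.1642556 , -0.33974935]), 'wrist_torque': array([-0.00279903, -0.04918818, -0.02470498]), 'finger_force': 0.0, 'width': 0.09418435859677847}
{'fx': 419.79320776730987, 'fy': 419.79320776730987, 'cx': 253.57163449146836, 'cy': 190.35118621131653, 'k1': 0.026083340022390697, 'eye': array([ 0.85338129, -0.44498375,  0.74931659]), 'orientation': array([-2.44940823,  0.01555492,  0.47134167])}
{'fx': 428.27545224357345, 'fy': 428.27545224357345, 'cx': 258.4234055492144, 'cy': 191.1287928937289, 'k1': -0.01684308741159941, 'eye': array([ 0.39755475, -0.51605361,  0.76571845]), 'orientation': array([-2.41532893, -0.00807307, -0.2396495 ])}
{'fx': 284.3828062196568, 'fy': 284.3828062196568, 'cx': 256.9607456528845, 'cy': 190.73904584070522, 'k1': 0.017425534665954905, 'T_tool_cam': array([[-7.11257532e-04, -9.62646417e-01, -2.70760724e-01,
         7.92427569e-02],
       [ 9.99999064e-01, -3.68263225e-04, -1.31758250e-03,
        -9.18062809e-04],
       [ 1.16865486e-03, -2.70761407e-01,  9.62645778e-01,
        -1.79648762e-01],
       [ 0.00000000e+00,  0.00000000e+00,  0.00000000e+00,
         1.00000000e+00]])}
```

View pics/scene0.png

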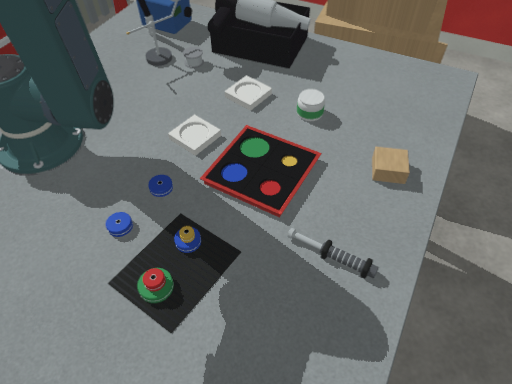

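View pics/side0.png

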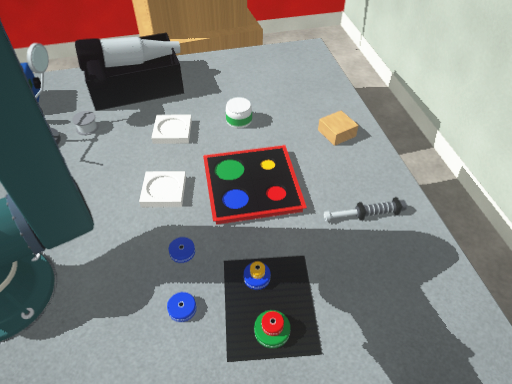

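The scene view shows yellow on blue at (187,237), red on green at (155,284), and loose look-alike blue discs at (160,185) and (119,223). The tray's pockets are green (255,147), yellow (290,161), blue (234,173) and red (270,188). In the side view the stacks are at (258,270) and (272,324), and the tray is at about (253,184).

```bash
cat > h.py <<'E'
import numpy as np,cv2
from scipy.spatial.transform import Rotation as R
from bench import robot
def cam(name):
    o=robot.get_obs(); s=robot.snapshot(name)
    if name=="wrist":
        T=np.eye(4);T[:3,:3]=R.from_euler('xyz',o["ee_rot"]).as_matrix();T[:3,3]=o["tool_pos"];T=T@s["T_tool_cam"]
        s["Rm"],s["eye"]=T[:3,:3],T[:3,3]
    else: s["Rm"]=R.from_euler('xyz',s["orientation"]).as_matrix()
    s["hsv"]=cv2.cvtColor(s["image"],cv2.COLOR_BGR2HSV)
    s["K"]=np.array([[s["fx"],0,s["cx"]],[0,s["fy"],s["cy"]],[0,0,1]])
    return s
def ray(s,px):
    u=cv2.undistortPoints(np.array([[px]],float),s["K"],np.array([s["k1"],0,0,0.]))[0,0]
    d=s["Rm"]@np.array([u[0],u[1],1]);return s["eye"],d/np.linalg.norm(d)
def plane(s,px,z):
    e,d=ray(s,px);return e+d*(z-e[2])/d[2]
def proj(s,p):
    c=s["Rm"].T@(np.array(p)-s["eye"]);x=c[:2]/c[2];x=x*(1+s["k1"]*(x@x));return s["fx"]*x[0]+s["cx"],s["fy"]*x[1]+s["cy"]
def tri(rs):
    A=sum(np.eye(3)-np.outer(d,d) for e,d in rs);b=sum((np.eye(3)-np.outer(d,d))@e for e,d in rs)
    p=np.linalg.solve(A,b);return p,max(np.linalg.norm((np.eye(3)-np.outer(d,d))@(p-e)) for e,d in rs)
HUE=dict(yellow=(14,32),red=(172,8),blue=(105,130),green=(50,85))
def mask(s,c,smin=120,vmin=50):
    h,S,V=cv2.split(s["hsv"]);a,b=HUE[c]
    m=((h>=a)&(h<=b)) if a<b else ((h>=a)|(h<=b))
    return (m&(S>=smin)&(V>=vmin)).astype(np.uint8)
def blobs(m,amin=40):
    n,l,st,ce=cv2.connectedComponentsWithStats(m)
    return [(i,st[i],ce[i],l==i) for i in range(1,n) if st[i][4]>=amin]
E
python3 - <<'E'
from h import *
np.set_printoptions(precision=4,suppress=True)
for n in("scene","side"):
    s=cam(n)
    for c in HUE:
        for i,st,ce,m in blobs(mask(s,c)):
            if 100<ce[1]: print(n,c,st,ce.round(1),plane(s,ce,.015)[:2])
a=[cv2.resize(cv2.imread(f"pics/{n}0.png")[y:y+130,x:x+130],None,fx=3,fy=3,interpolation=cv2.INTER_NEAREST) for n,x,y in(("scene",100,205),("side",215,245))]
cv2.imwrite("pics/crop1.png",np.hstack(a))
E
```

```text
scene yellow [281 155  17  12 144] [289.  160.5] [0.6008 0.2131]
scene yellow [179 226  15  17 161] [186.4 233.4] [ 0.4936 -0.0746]
scene red [ 200  125  121   92 1317] [258.2 175.6] [0.556 0.137]
scene red [260 180  21  16 266] [269.8 187.4] [0.5961 0.1165]
scene red [143 268  22  23 343] [153.6 278.9] [ 0.4943 -0.192 ]
scene blue [221 163  27  19 401] [233.9 172.1] [0.4996 0.1215]
scene blue [149 175  24  22 391] [160.1 184.9] [0.3663 0.0114]
scene blue [106 212  27  25 465] [118.7 223.6] [ 0.3499 -0.1177]
scene blue [174 227  27  26 337] [187.6 242.1] [ 0.5075 -0.0918]
scene green [298 107  25  11 135] [309.4 113.4] [0.5794 0.3956]
scene green [240 137  30  21 471] [254.3 147. ] [0.5048 0.2177]
scene green [137 268  36  34 469] [156.1 288.3] [ 0.5102 -0.2062]
side yellow [319 121   9  10  41] [323. 126.] [0.7887 0.3201]
side yellow [336 125  22  11  47] [345.2 129.4] [0.8427 0.2929]
side yellow [260 159  16  11 132] [267.3 164.2] [0.6043 0.2121]
side yellow [250 261  15  17 191] [257.  269.3] [ 0.5089 -0.074 ]
side red [ 203  145  104   79 1419] [254.9 191.4] [0.5535 0.1313]
side red [266 186  21  15 250] [275.7 192.9] [0.5996 0.1156]
side red [262 311  22  25 395] [272.3 323.1] [ 0.5094 -0.1918]
side blue [222 189  27  20 428] [235.  198.6] [0.5037 0.1203]
side blue [168 237  27  26 514] [181.5 249.5] [0.3665 0.009 ]
side blue [243 263  28  27 399] [256.3 278.5] [ 0.5025 -0.0943]
side blue [167 292  29  30 657] [181.3 306.5] [ 0.3505 -0.1196]
side green [226 113  26  13 149] [238.6 120.4] [0.5704 0.3952]
side green [215 159  30  21 489] [229.2 169.4] [0.5089 0.2161]
side green [254 310  36  38 581] [271.2 331.8] [ 0.5031 -0.2074]
```

View pics/crop1.png

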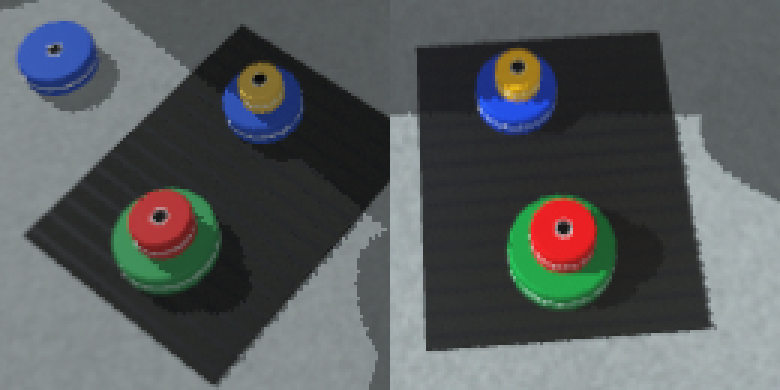

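The crops show the bores at scene (186.7,231) and (153.3,277), and side (257.3,267.3) and (272.7,321), so I triangulate from those.

```bash
python3 - <<'E'
from h import *
np.set_printoptions(precision=4,suppress=True)
a,b=cam("scene"),cam("side")
def bore(s,px):
    x,y=map(round,px);g=255-s["hsv"][y-4:y+5,x-4:x+5,2].astype(float);w=np.clip(g-g.max()+100,0,None)
    Y,X=np.mgrid[y-4:y+5,x-4:x+5];w*=np.hypot(X-px[0],Y-px[1])<3.5
    return (w*X).sum()/w.sum(),(w*Y).sum()/w.sum()
for n,p,q in(("yel",(186.7,231),(257.3,267.3)),("red",(153.3,277),(272.7,321))):
    p,q=bore(a,p),bore(b,q);print(n,np.array(p),np.array(q),*tri([ray(a,p),ray(b,q)]))
P=dict(yellow=((289,160.5),(267.3,164.2)),red=((269.8,187.4),(275.7,192.9)),blue=((233.9,172.1),(235,198.6)),green=((254.3,147),(229.2,169.4)))
for n,(p,q) in P.items():print("pocket",n,*tri([ray(a,p),ray(b,q)]), plane(a,p,.016)[:2],plane(b,q,.016)[:2])
# lower disc outlines: ellipse of union of colours -> circle of top rim by plane casting
for lo,up,px in(("blue","yellow",(187,238)),("green","red",(155,285))):
  for s,c in((a,px),(b,(257,273) if lo=="blue" else (272,326))):
    m=mask(s,lo)|mask(s,up);L=[x for x in blobs(cv2.morphologyEx(m,cv2.MORPH_CLOSE,np.ones((3,3))),100) if np.hypot(*(x[2]-c))<15][0]
    print(lo,L[1],L[2])
E
```

```text
yel [185.999  230.9176] [257.1425 266.7726] [ 0.5056 -0.0869  0.0473] 0.0006063892171759163
red [152.6618 276.6384] [272.3378 320.5385] [ 0.5058 -0.2006  0.0473] 0.00044526591303358203
pocket yellow [0.603  0.2076 0.0205] 0.0005910689144147352 [0.6012 0.2124] [0.6041 0.2111]
pocket red [0.5982 0.1114 0.0207] 0.0005227263083525944 [0.5964 0.1157] [0.5994 0.1147]
pocket blue [0.5028 0.1162 0.0209] 0.0006606734868403188 [0.5002 0.1208] [0.5035 0.1195]
pocket green [0.508  0.2113 0.021 ] 0.0007653893109947496 [0.5053 0.2168] [0.5087 0.2151]
blue [174 226  27  27 564] [187.2961 239.4078]
blue [243 261  28  29 628] [256.4889 275.4777]
green [137 267  37  36 945] [155.2921 284.9354]
green [ 254  310   36   38 1071] [271.5854 328.507 ]
```

Call:
servo_tool([
  [16.8,-10.3,1.2,-10.8,0.3],
  [16.8,-10.3,1.2,-10.8,0.3],
  [16.8,-10.3,1.2,-10.8,0.3],
  [16.8,-10.3,1.2,-10.8,0.3],
  [16.8,-10.3,1.2,-10.8,0.3],
  [16.8,-10.3,1.2,-10.8,0.3],
  [16.8,-10.3,1.2,-10.8,0.3],
  [16.8,-10.3,1.2,-10.8,0.3],
  [16.8,-10.3,1.2,-10.8,0.3],
  [16.8,-10.3,1.2,-10.8,0.3],
])

```text
time: 1.18
tool_pos: [0.4629, -0.1491, 0.1804]
ee_rot: [3.141, 0.001, 1.573]
wrist_force: [0.3, -0.6, -0.8]
width: 0.0658
finger_force: 0.0
```

Call:
servo_tool([
  [2.5,1.7,0,0,0.3],
  [2.5,1.7,0,0,0.3],
  [2.5,1.7,0,0,0.3],
  [2.5,1.7,0,0,0.3],
])

```text
time: 1.52
tool_pos: [0.5052, -0.0871, 0.1799]
ee_rot: [-3.141, 0.0, 1.573]
wrist_force: [0.3, 0.3, -0.2]
width: 0.0657
finger_force: 0.0
```

```bash
cat >> h.py <<'E'
def circ(s,c,r,z,near=None,rad=.03,smin=120,vmin=50,amin=200):
    """blobs of colour c: hull contour cast to plane z, circle centre+radius"""
    out=[]
    for i,st,ce,m in blobs(mask(s,c,smin,vmin),amin):
        p=plane(s,ce,z)[:2]
        if near is not None and np.hypot(*(p-near))>rad: continue
        k=max(cv2.findContours(m.astype(np.uint8),0,1)[0],key=cv2.contourArea)[:,0]
        k=cv2.convexHull(k)[:,0]
        w=np.array([plane(s,q,z)[:2] for q in k.astype(float)])
        A=np.c_[2*w,np.ones(len(w))];x=np.linalg.lstsq(A,(w**2).sum(1),rcond=None)[0]
        out.append((x[:2].round(4),round(float(np.sqrt(x[2]+x[:2]@x[:2])),4),ce.round(1),st))
    return out
E
python3 - <<'E'
from h import *
o=robot.get_obs();print(o["time"],o["tool_pos"],o["ee_rot"],o["width"])
s=cam("wrist");cv2.imwrite("pics/w1.png",s["image"])
for c in HUE:print(c,circ(s,c,0,.043))
E
```

```text
1.5167 [ 0.50521378 -0.08707937  0.17990695] [-3.14094561e+00  2.93849716e-04  1.57256064e+00] 0.06570887383958138
yellow [(array([ 0.5043, -0.0825]), 0.0149, array([256.4, 179.1]), array([244, 166,  25,  27, 449], dtype=int32)), (array([ 0.3546, -0.2669]), 0.0385, array([130.8, 314. ]), array([121, 284,  26,  59, 756], dtype=int32)), (array([ 0.6549, -0.2663]), 0.0395, array([383.1, 314. ]), array([368, 284,  26,  59, 752], dtype=int32)), (array([ 0.602 , -0.6629]), 0.3701, array([348.9, 369.5]), array([ 172,  358,  326,   21, 4545], dtype=int32))]
red [(array([0.5483, 0.1113]), 0.1006, array([300.2,  35. ]), array([ 197,    0,  206,   52, 2680], dtype=int32)), (array([0.5905, 0.1064]), 0.022, array([345.5,   5.1]), array([326,   0,  40,  14, 397], dtype=int32)), (array([ 0.5051, -0.1933]), 0.0221, array([256.6, 266. ]), array([241, 249,  31,  35, 752], dtype=int32))]
blue [(array([0.5012, 0.1111]), 0.0287, array([253.4,   6.1]), array([229,   0,  50,  16, 580], dtype=int32)), (array([0.3764, 0.0125]), 0.0264, array([134.1,  90.2]), array([ 108,   65,   54,   51, 1980], dtype=int32)), (array([ 0.5028, -0.0787]), 0.0261, array([254.7, 174.1]), array([ 233,  153,   45,   46, 1016], dtype=int32)), (array([ 0.3618, -0.1053]), 0.0271, array([133.6, 198.2]), array([ 110,  177,   48,   44, 1498], dtype=int32))]
green [(array([ 0.5036, -0.1835]), 0.0331, array([255.4, 253.4]), array([ 231,  233,   51,   51, 1022], dtype=int32))]
```

View pics/w1.png

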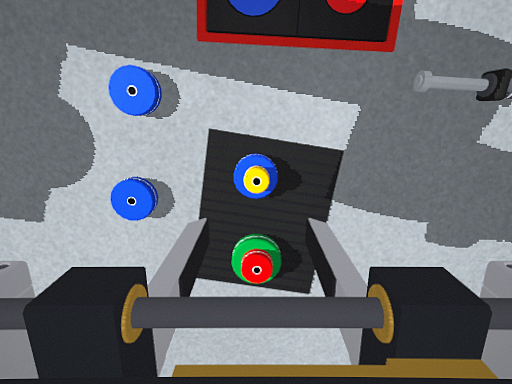

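The wrist view shows yellow on blue with its bore at (256,181) and red on green with its bore at (257,270). The two look-alike blue discs are on the left, nearer the base.

```bash
python3 - <<'E'
from h import *
np.set_printoptions(precision=4,suppress=True)
a,b=cam("scene"),cam("side");s=cam("wrist")
def bore(s,px,k=6):
    x,y=map(round,px);p=s["image"][y-k:y+k+1,x-k:x+k+1].max(2);m=cv2.connectedComponentsWithStats((p<70).astype(np.uint8))
    i=1+np.argmin(np.hypot(*(m[3][1:]-k).T));return x-k+m[3][i][0],y-k+m[3][i][1]
for n,w,p,q in(("y",(256.5,181),(186,230.9),(257.1,266.8)),("r",(257,270),(152.7,276.6),(272.3,320.5))):
    w=bore(s,w);print(n,w,"wrist@43",plane(s,w,.043)[:2],"scene@43",plane(a,p,.043)[:2],"side",plane(b,q,.043)[:2],"all",*tri([ray(s,w),ray(a,p),ray(b,q)]))
E
```

```text
y (np.float64(257.0571428571429), np.float64(178.88571428571427)) wrist@43 [ 0.5041 -0.0844] scene@43 [ 0.5033 -0.084 ] side [ 0.5062 -0.0851] all [ 0.5047 -0.0848  0.044 ] 0.0015800588884191797
r (np.float64(257.60869565217394), np.float64(267.7826086956522)) wrist@43 [ 0.5043 -0.1984] scene@43 [ 0.5036 -0.1986] side [ 0.5065 -0.1991] all [ 0.5049 -0.1989  0.0437] 0.0015355558265457568
```

Call:
servo_tool([
  [0.1,0,1.5,0,0.3],
  [0.1,0,3,0,0.3],
  [0.1,0,4.5,0,0.3],
  [0.1,0,5.4,0,0.3],
  [0.1,0,5.9,0,0.3],
  [0.1,0,5.9,0,0.3],
  [0.1,0,5.9,0,0.3],
])

```text
time: 2.3
tool_pos: [0.504, -0.0871, 0.0323]
ee_rot: [-3.14, -0.0, 1.567]
wrist_force: [-0.0, -0.9, 0.3]
width: 0.0659
finger_force: 0.0
```

Call:
servo_tool([
  [0.1,0,0,0,0.3],
  [0.1,0,0,0,0.8],
  [0.1,0,0,0,1],
  [0.1,0,0,0,1],
  [0.1,0,0,0,1],
  [0.1,0,0,0,1],
  [0.1,0,0,0,1],
])

```text
time: 2.88
tool_pos: [0.5049, -0.0835, 0.0329]
ee_rot: [3.141, 0.0, 1.569]
wrist_force: [0.6, 0.2, 2.3]
width: 0.0293
finger_force: 25.6
```

Call:
servo_tool([
  [0,0,-0.5,0,1],
  [0,0,-1.8,0,1],
  [0,0,-3.3,0,1],
  [1,0.3,-4.7,0,1],
  [2.5,0.8,-4.7,0,1],
  [4,1.3,-4.7,0,1],
  [5.5,1.8,-4.7,0,1],
  [7,2.3,-4.7,0,1],
  [8.5,2.9,-4.7,0,1],
  [10,3.4,-4.7,0,1],
])

```text
time: 3.72
tool_pos: [0.5907, 0.1682, 0.1499]
ee_rot: [3.142, 0.0, 1.569]
wrist_force: [0.7, -1.5, -0.1]
width: 0.0289
finger_force: 30.0
```

Call:
servo_tool([
  [1.2,0.4,0,0,1],
  [1.6,0.5,0,0,1],
  [1.6,0.5,0,0,1],
  [1.6,0.5,0,0,1],
])

```text
time: 4.05
tool_pos: [0.6025, 0.2059, 0.1495]
ee_rot: [-3.14, 0.001, 1.57]
wrist_force: [0.2, -0.9, -0.9]
width: 0.0289
finger_force: 30.0
```

```bash
python3 - <<'E'
from h import *
np.set_printoptions(precision=4,suppress=True)
o=robot.get_obs();print(o["time"],o["tool_pos"],o["ee_rot"],o["width"])
s=cam("wrist");cv2.imwrite("pics/w2.png",s["image"])
for c in HUE:
    for r in circ(s,c,0,.015):print(c,*r)
E
```

```text
4.05 [0.6025 0.2059 0.1495] [-3.1403  0.0015  1.5695] 0.028890831418892052
yellow [0.8199 0.301 ] 0.0524 [468.9  93.3] [ 419   42   93  100 6039]
yellow [0.6016 0.2102] 0.0193 [256.6 179.8] [240 164  34  33 894]
yellow [0.6019 0.1428] 0.0311 [256.9 234.1] [ 235  209   45   51 1588]
yellow [0.5379 0.0296] 0.0375 [198.9 313.8] [194 284  13  59 435]
yellow [0.6672 0.0301] 0.0385 [315.  313.6] [307 284  14  59 441]
yellow [ 0.5985 -0.3709] 0.3768 [269.9 369.1] [  93  358  324   20 4587]
red [0.5432 0.1837] 0.1321 [204.  163.8] [ 112  120  203  157 4104]
red [0.5965 0.1136] 0.0239 [251.  263.3] [233 248  40  26 549]
red [0.6009 0.0135] 0.0592 [253.5 294.6] [227 292  61   5 222]
blue [0.4996 0.1183] 0.0308 [172.9 249.9] [ 148  230   51   37 1566]
blue [0.3619 0.0094] 0.0262 [ 75.8 335.4] [ 53 328  46  18 530]
green [0.5726 0.413 ] 0.0343 [226.3   4.4] [202   0  49  11 348]
green [0.5051 0.2151] 0.037 [170.9 174.9] [ 138  143   67   65 3315]
```

View pics/w2.png

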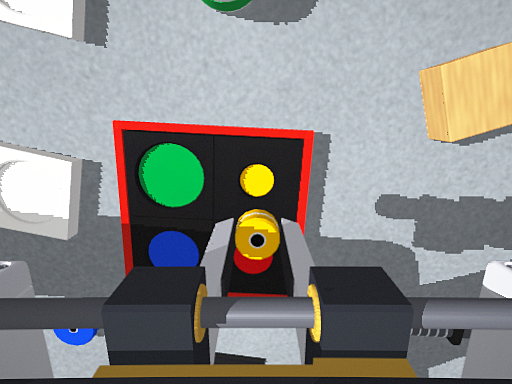

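The wrist view shows the held yellow disc with its bore at (257,239). The yellow pocket is at (257,180), green at (171,175), blue at (173,250) and red at (251,263).

```bash
cat >> h.py <<'E'
def bore(s,px,k=6,t=70):
    x,y=map(round,px);p=s["image"][y-k:y+k+1,x-k:x+k+1].max(2);m=cv2.connectedComponentsWithStats((p<t).astype(np.uint8))
    i=1+np.argmin(np.hypot(*(m[3][1:]-k).T));return x-k+m[3][i][0],y-k+m[3][i][1]
def held(px,off=.0108,k=9):
    s=cam("wrist");o=robot.get_obs();q=bore(s,px,k);print("bore",q,"rel TCP",plane(s,q,o["tool_pos"][2]+off)-o["tool_pos"],o["tool_pos"],o["time"])
E
python3 -c "
from h import *
held((257,239))"
```

```text
bore (np.float64(257.0), np.float64(240.09756097560975)) rel TCP [-0.00010233 -0.00015299  0.0108    ] [0.60261324 0.20463576 0.15009411] 4.15
```

Call:
servo_tool([
  [0.2,0,0.5,0,1],
  [0.2,0,1.8,0,1],
  [0.2,0,3.2,0,1],
  [0.2,0,4.2,0,1],
  [0.2,0,4.6,0,1],
  [0.2,0,4.75,0,1],
  [0.2,0,4.85,0,1],
  [0.2,0,4.9,0,1],
  [0.2,0,4.9,0,1],
])

```text
time: 4.9
tool_pos: [0.6043, 0.2114, 0.0297]
ee_rot: [3.138, -0.001, 1.568]
wrist_force: [0.8, -0.9, 0.3]
width: 0.0289
finger_force: 30.0
```

```bash
python3 -c "
from h import *
o=robot.get_obs();print(o['tool_pos'],o['wrist_force'])
s=cam('wrist');cv2.imwrite('pics/w3.png',s['image'])"
```

```text
[0.60426553 0.21140749 0.02969757] [ 0.84840313 -0.94095453  0.2707531 ]
```

View pics/w3.png

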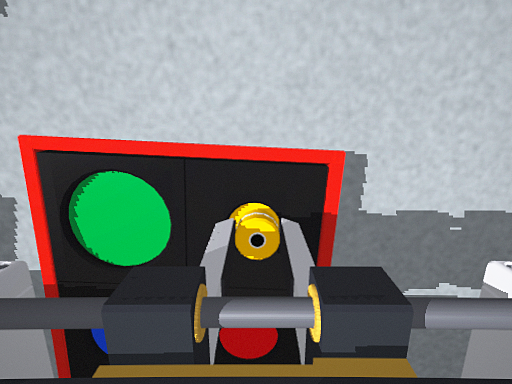

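The yellow disc is just entering its pocket, and no contact force shows yet.

Call:
servo_tool([
  [0,-0.05,0.05,0,1],
  [0,-0.05,0.1,0,1],
  [0,-0.05,0.15,0,1],
  [0,-0.05,0.15,0,1],
  [0,-0.05,0.15,0,1],
])

```text
time: 5.37
tool_pos: [0.6021, 0.2114, 0.0249]
ee_rot: [3.14, -0.0, 1.569]
wrist_force: [0.0, -0.6, 3.2]
width: 0.0293
finger_force: 30.0
```

Call:
servo_tool([
  [0,0,0.03,0,1],
  [0,0,0.03,0,1],
  [0,0,0.03,0,1],
])

```text
time: 5.62
tool_pos: [0.6021, 0.2115, 0.0249]
ee_rot: [3.14, -0.0, 1.569]
wrist_force: [-2.1, 0.3, 6.3]
width: 0.0292
finger_force: 30.0
```

Call:
servo_tool([
  [0,0,0,0,0.55],
  [0,0,0,0,0.55],
  [0,0,0,0,0.55],
  [0,0,-0.3,0,0.55],
  [0,0,-1,0,0.55],
  [0,0,-2.3,0,0.55],
  [0,0,-3.8,0,0.4],
  [-1,-0.4,-5,0,0.3],
  [-2.5,-0.8,-5.2,0,0.3],
  [-4,-1.3,-5.2,0,0.3],
])

```text
time: 6.45
tool_pos: [0.5709, 0.1113, 0.1577]
ee_rot: [3.133, -0.001, 1.571]
wrist_force: [0.9, -0.9, 0.1]
width: 0.0644
finger_force: 0.0
```

```bash
python3 - <<'E'
from h import *
o=robot.get_obs();print(o["time"],o["tool_pos"],o["width"])
for n,p in(("scene",(.6016,.2102,.035)),("side",(.6016,.2102,.035)),("wrist",0)):
    s=cam(n)
    if n!="wrist":print(n,proj(s,p),circ(s,"yellow",0,.035,np.array([.6,.21]),.04,amin=60))
    else:
        for c in HUE:print(c,circ(s,c,0,.035))
        cv2.imwrite("pics/w4.png",s["image"])
E
```

```text
6.45 [0.57090415 0.11126265 0.15771573] 0.06440403309349142
scene (np.float64(289.1613322786585), np.float64(155.59700524358126)) [(array([0.6047, 0.2021]), 0.022, array([288.9, 158.5]), array([281, 151,  16,  15, 161], dtype=int32))]
side (np.float64(266.5734028895599), np.float64(159.1052712047795)) [(array([0.6006, 0.1999]), 0.0222, array([267. , 162.4]), array([260, 155,  15,  15, 172], dtype=int32))]
yellow [(array([0.7832, 0.2677]), 0.0203, array([485.7,  17.7]), array([470,   0,  42,  40, 827], dtype=int32)), (array([0.5996, 0.2096]), 0.0182, array([288.2,  85.9]), array([270,  67,  37,  39, 995], dtype=int32)), (array([ 0.4233, -0.0571]), 0.0362, array([131.1, 313.9]), array([121, 284,  27,  59, 757], dtype=int32)), (array([ 0.7077, -0.059 ]), 0.0372, array([382.8, 313.9]), array([368, 284,  26,  59, 731], dtype=int32)), (array([ 0.6551, -0.5024]), 0.4092, array([346. , 369.4]), array([ 171,  358,  326,   21, 4638], dtype=int32))]
red [(array([0.546 , 0.1709]), 0.1344, array([240.1, 105.5]), array([ 134,   15,  219,  211, 7729], dtype=int32)), (array([0.5951, 0.1191]), 0.0228, array([282. , 175.6]), array([ 261,  156,   43,   41, 1390], dtype=int32))]
blue [(array([0.5047, 0.1236]), 0.0293, array([197.7, 171.7]), array([ 171,  145,   55,   54, 2316], dtype=int32)), (array([0.3794, 0.0277]), 0.0285, array([ 93.9, 251.3]), array([  69,  232,   51,   35, 1287], dtype=int32)), (array([ 0.5055, -0.0731]), 0.0261, array([208.7, 334.3]), array([188, 328,  42,  16, 476], dtype=int32))]
green [(array([0.5094, 0.2143]), 0.0349, array([196.5,  80.6]), array([ 161,   43,   72,   77, 4253], dtype=int32))]
```

View pics/w4.png

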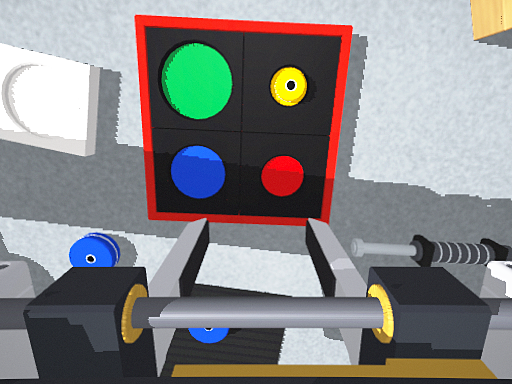

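Yellow sits centred in its pocket at (289,86). Blue's top is uncovered at (208,330).

Call:
servo_tool([
  [-1.5,-0.3,-0.4,0,0.3],
  [-3,-0.6,-0.4,0,0.3],
  [-4.5,-1,-0.4,0,0.3],
  [-6,-1.3,-0.4,0,0.3],
  [-7.5,-1.6,-0.4,0,0.3],
  [-9,-2,-0.4,0,0.3],
  [-10.5,-2.3,-0.4,0,0.3],
  [-11.8,-2.6,-0.4,0,0.3],
  [-12.4,-2.7,-0.4,0,0.3],
  [-12.4,-2.7,-0.4,0,0.3],
])

```text
time: 7.43
tool_pos: [0.5006, -0.201, 0.1627]
ee_rot: [-3.141, 0.0, 1.565]
wrist_force: [-0.2, 0.0, -0.5]
width: 0.0659
finger_force: 0.0
```

```bash
python3 - <<'E'
from h import *
np.set_printoptions(precision=4,suppress=True)
o=robot.get_obs();print(o["time"],o["tool_pos"],o["ee_rot"])
s=cam("wrist")
for n,g in(("red",(.504,-.1985,.043)),("blue",(.5045,-.0845,.023))):
    q=bore(s,proj(s,g),12);print(n,q,proj(s,g),plane(s,q,g[2]))
E
```

```text
7.4333 [ 0.5006 -0.201   0.1627] [-3.1409  0.0005  1.565 ]
red (np.float64(260.8421052631579), np.float64(184.78947368421052)) (np.float64(260.3708115948696), np.float64(184.90162259382055)) [ 0.5045 -0.1984  0.043 ]
blue (np.float64(258.9591836734694), np.float64(74.12244897959184)) (np.float64(260.32744203767794), np.float64(74.25360774097952)) [ 0.5031 -0.0844  0.023 ]
```

Call:
servo_tool([
  [0.1,0.15,1.5,0,0.3],
  [0.1,0.15,3,0,0.3],
  [0.1,0.15,4.3,0,0.3],
  [0.1,0.15,5,0,0.3],
  [0.1,0.15,5.2,0,0.3],
  [0.1,0.15,5.2,0,0.3],
  [0.1,0.15,5.2,0,0.3],
])

```text
time: 8.07
tool_pos: [0.5058, -0.1953, 0.0343]
ee_rot: [3.14, 0.0, 1.57]
wrist_force: [-0.4, -0.3, 0.5]
width: 0.0658
finger_force: 0.0
```

Call:
servo_tool([
  [-0.08,0,0.05,0,0.3],
  [-0.08,0,0.05,0,0.3],
  [-0.08,0,0.05,0,1],
  [-0.08,0,0.05,0,1],
  [-0.08,0,0.05,0,1],
  [-0.08,0,0.05,0,1],
  [-0.08,0,0.05,0,1],
])

```text
time: 8.65
tool_pos: [0.5046, -0.1982, 0.0322]
ee_rot: [3.141, 0.0, 1.569]
wrist_force: [0.8, 0.2, 0.8]
width: 0.0391
finger_force: 30.0
```

Call:
servo_tool([
  [0,0,-0.5,0,1],
  [0,0,-1.8,0,1],
  [0,0,-3.3,0,1],
  [1,0.3,-4.2,0,1],
  [2.5,0.7,-4.2,0,1],
  [4,1.2,-4.2,0,1],
  [5.5,1.6,-4.2,0,1],
  [7,2,-4.2,0,1],
  [8.5,2.5,-4.2,0,1],
  [10,3,-4.2,0,1],
])

```text
time: 9.48
tool_pos: [0.5803, 0.0537, 0.138]
ee_rot: [3.141, 0.0, 1.569]
wrist_force: [0.7, -0.1, -0.2]
width: 0.0392
finger_force: 30.0
```

Call:
servo_tool([
  [1.4,0.4,0,0,1],
  [2.3,0.65,0,0,1],
  [2.5,0.7,0,0,1],
  [2.5,0.7,0,0,1],
  [2.5,0.7,0,0,1],
])

```text
time: 9.9
tool_pos: [0.5975, 0.1137, 0.1372]
ee_rot: [-3.141, 0.001, 1.569]
wrist_force: [-0.4, -0.6, -1.3]
width: 0.0389
finger_force: 30.0
```

```bash
python3 - <<'E'
from h import *
held((257,240))
s=cam("wrist")
for c in("red","blue","green"):print(c,circ(s,c,0,.015,np.array([.55,.16]),.09))
E
```

```text
bore (np.float64(257.0081300813008), np.float64(239.6910569105691)) rel TCP [-2.36963549e-05  2.29717118e-04  1.08000000e-02] [0.5974786  0.11303699 0.13718705] 9.95
red [(array([0.5412, 0.1761]), 0.14, array([205.4,  98.6]), array([  96,   15,  231,  219, 7733], dtype=int32))]
blue [(array([0.5001, 0.1192]), 0.031, array([167.8, 180.6]), array([ 140,  153,   57,   56, 2496], dtype=int32))]
green [(array([0.5051, 0.2161]), 0.037, array([163.9,  85.3]), array([ 127,   46,   75,   80, 4677], dtype=int32))]
```

Call:
servo_tool([
  [0,0,0.5,0,1],
  [0,0,1.8,0,1],
  [0,0,3,0,1],
  [0,0,3.8,0,1],
  [0,0,4.1,0,1],
  [0,0,4.25,0,1],
  [0,0,4.3,0,1],
  [0,0,4.3,0,1],
])

```text
time: 10.67
tool_pos: [0.5986, 0.1139, 0.0306]
ee_rot: [3.139, -0.0, 1.568]
wrist_force: [0.1, -0.5, -0.3]
width: 0.0393
finger_force: 30.0
```

Call:
servo_tool([
  [0,-0.05,0.06,0,1],
  [0,-0.05,0.12,0,1],
  [0,-0.05,0.17,0,1],
  [0,-0.05,0.21,0,1],
  [0,-0.05,0.21,0,1],
  [0,-0.05,0.21,0,1],
])

```text
time: 11.17
tool_pos: [0.5965, 0.1143, 0.0242]
ee_rot: [3.141, 0.0, 1.569]
wrist_force: [0.2, -0.7, -0.6]
width: 0.039
finger_force: 30.0
```

Call:
servo_tool([
  [0,0,0.03,0,1],
  [0,0,0.05,0,1],
  [0,0,0.05,0,1],
])

```text
time: 11.42
tool_pos: [0.5965, 0.1143, 0.0242]
ee_rot: [3.141, 0.0, 1.569]
wrist_force: [-2.0, 0.2, 5.0]
width: 0.039
finger_force: 30.0
```

Call:
servo_tool([
  [0,0,0,0,0.45],
  [0,0,0,0,0.45],
  [0,0,0,0,0.45],
  [0,0,-0.3,0,0.45],
  [0,0,-1,0,0.45],
  [0,0,-2.3,0,0.45],
  [0,0,-3.8,0,0.4],
  [-1,-0.4,-5,0,0.2],
  [-2.5,-1.1,-5,0,0.2],
  [-4,-1.8,-5,0,0.2],
])

```text
time: 12.25
tool_pos: [0.5529, 0.0139, 0.1518]
ee_rot: [3.134, 0.001, 1.572]
wrist_force: [0.1, -0.4, -0.6]
width: 0.0727
finger_force: 0.0
```

Call:
servo_tool([
  [-1.5,-0.7,0,0,0.2],
  [-3,-1.4,0,0,0.2],
  [-3.7,-1.8,0,0,0.2],
  [-3.9,-1.9,0,0,0.2],
  [-3.9,-1.9,0,0,0.2],
])

```text
time: 12.67
tool_pos: [0.5033, -0.0841, 0.1485]
ee_rot: [3.14, 0.0, 1.566]
wrist_force: [0.4, 0.4, 0.6]
width: 0.0752
finger_force: 0.0
```

```bash
python3 - <<'E'
from h import *
np.set_printoptions(precision=4,suppress=True)
o=robot.get_obs();print(o["time"],o["tool_pos"],o["ee_rot"],o["width"])
s=cam("wrist");cv2.imwrite("pics/w5.png",s["image"])
for n,g in(("blue",(.503,-.0845,.023)),("green",(.5045,-.1985,.023))):
    q=bore(s,proj(s,g),12);print(n,q,proj(s,g),plane(s,q,g[2]))
print(circ(s,"red",0,.035,np.array([.5966,.114]),.03))
E
```

```text
12.6667 [ 0.5033 -0.0841  0.1485] [3.1404 0.0001 1.5659] 0.07516405017933903
blue (np.float64(256.70588235294116), np.float64(186.5)) (np.float64(256.81395262586756), np.float64(186.17949245397466)) [ 0.5029 -0.0849  0.023 ]
green (np.float64(258.125), np.float64(277.8333333333333)) (np.float64(258.58468739491605), np.float64(276.92547276610287)) [ 0.5039 -0.1997  0.023 ]
[]
```

View pics/w5.png

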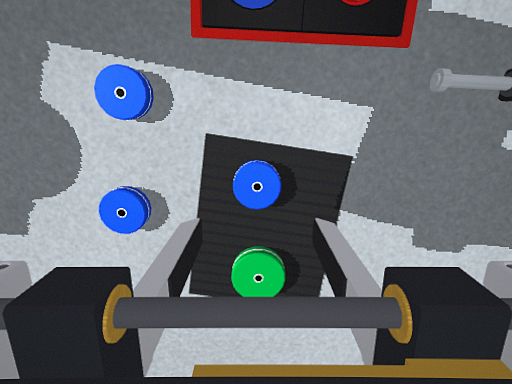

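Blue and green now stand alone, with bores at (257,186) and (258,278). The two wrist positions agree on blue's top at about 23 mm.

Call:
servo_tool([
  [0,0,1.5,0,0.2],
  [0,0,3,0,0.2],
  [0,0,4.5,0,0.2],
  [0,0,5.2,0,0.2],
  [0,0,5.45,0,0.2],
  [0,0,5.45,0,0.2],
  [0,0,5.45,0,0.2],
  [0,0,5.45,0,0.2],
])

```text
time: 13.38
tool_pos: [0.5057, -0.0829, 0.0139]
ee_rot: [3.137, 0.001, 1.57]
wrist_force: [0.4, -0.0, -0.3]
width: 0.0752
finger_force: 0.0
```

Call:
servo_tool([
  [-0.05,-0.05,0.04,0,0.2],
  [-0.05,-0.05,0.04,0,0.2],
  [-0.05,-0.05,0.04,0,1],
  [-0.05,-0.05,0.04,0,1],
  [-0.05,-0.05,0.04,0,1],
  [-0.05,-0.05,0.04,0,1],
  [-0.05,-0.05,0.04,0,1],
])

```text
time: 13.97
tool_pos: [0.5025, -0.0844, 0.0109]
ee_rot: [3.141, 0.0, 1.569]
wrist_force: [-0.3, -0.4, 1.5]
width: 0.053
finger_force: 30.0
```

Call:
servo_tool([
  [0,0,0,0,0.3],
  [0,0,0,0,0.3],
  [0,0,-0.07,0,0.3],
  [0,0,-0.07,0,0.3],
  [0,0,-0.07,0,1],
  [0,0,-0.07,0,1],
  [0,0,-0.07,0,1],
  [0,0,-0.07,0,1],
  [0,0,-0.07,0,1],
])

```text
time: 14.72
tool_pos: [0.5023, -0.0843, 0.0124]
ee_rot: [3.142, 0.0, 1.569]
wrist_force: [0.5, -0.0, 0.1]
width: 0.0531
finger_force: 30.0
```

Call:
servo_tool([
  [0,0,-0.5,0,1],
  [0,0,-1.8,0,1],
  [0,0,-3.3,0,1],
  [1,0,-4.5,0,1],
  [2.5,0,-4.5,0,1],
  [4,0,-4.5,0,1],
  [5.5,-0.1,-4.5,0,1],
  [7,-0.1,-4.5,0,1],
  [7.9,-0.1,-4.5,0,1],
  [8.1,-0.1,-4.5,0,1],
])

```text
time: 15.55
tool_pos: [0.4993, 0.1219, 0.1244]
ee_rot: [-3.141, -0.002, 1.573]
wrist_force: [-0.2, -0.6, -1.6]
width: 0.0532
finger_force: 30.0
```

Call:
servo_tool([
  [0,0,0,0,1],
  [0,0,0,0,1],
])

```text
time: 15.72
tool_pos: [0.4999, 0.1176, 0.1244]
ee_rot: [-3.141, 0.001, 1.569]
wrist_force: [0.4, -0.7, -2.7]
width: 0.053
finger_force: 30.0
```

```bash
python3 - <<'E'
from h import *
held((257,240))
s=cam("wrist")
for c in("red","green","yellow"):print(c,circ(s,c,0,.015 if c=="green" else .035,np.array([.55,.16]),.09))
E
```

```text
bore (np.float64(257.05263157894734), np.float64(239.7669172932331)) rel TCP [-1.40067449e-04  8.69232074e-05  1.08000000e-02] [0.50008211 0.11712785 0.12452981] 15.7667
red [(array([0.5545, 0.1753]), 0.1309, array([318.7,  97.3]), array([ 201,   16,  241,  231, 8130], dtype=int32)), (array([0.5924, 0.1181]), 0.0235, array([351.1, 193.1]), array([ 327,  170,   48,   47, 1568], dtype=int32))]
green [(array([0.5059, 0.2159]), 0.0371, array([263. ,  88.7]), array([ 224,   48,   78,   83, 5032], dtype=int32))]
yellow [(array([0.5969, 0.2104]), 0.0182, array([365.1,  94.3]), array([ 345,   74,   43,   42, 1229], dtype=int32))]
```

Call:
servo_tool([
  [0.06,0.02,0.5,0,1],
  [0.06,0.02,1.6,0,1],
  [0.06,0.02,2.6,0,1],
  [0.06,0.02,3.3,0,1],
  [0.06,0.02,3.6,0,1],
  [0.06,0.02,3.75,0,1],
  [0.06,0.02,3.8,0,1],
  [0.06,0.02,3.8,0,1],
])

```text
time: 16.48
tool_pos: [0.5016, 0.1193, 0.0308]
ee_rot: [3.14, -0.0, 1.568]
wrist_force: [0.1, 0.2, -1.2]
width: 0.0535
finger_force: 30.0
```

Call:
servo_tool([
  [0,0,0.05,0,1],
  [0,0,0.1,0,1],
  [0,0,0.15,0,1],
  [0,0,0.15,0,1],
  [0,0,0.15,0,1],
])

```text
time: 16.9
tool_pos: [0.5008, 0.1198, 0.0264]
ee_rot: [3.141, 0.0, 1.569]
wrist_force: [0.2, -0.5, -2.7]
width: 0.0531
finger_force: 30.0
```

Call:
servo_tool([
  [0,0,0.04,0,1],
  [0,0,0.07,0,1],
  [0,0,0.07,0,1],
  [0,0,0.07,0,1],
])

```text
time: 17.23
tool_pos: [0.5007, 0.1197, 0.0244]
ee_rot: [3.141, 0.0, 1.569]
wrist_force: [0.3, -0.1, -0.7]
width: 0.0534
finger_force: 30.0
```

Call:
servo_tool([
  [0,0,0.03,0,1],
  [0,0,0.03,0,1],
  [0,0,0.03,0,1],
])

```text
time: 17.48
tool_pos: [0.5007, 0.1198, 0.0244]
ee_rot: [3.141, 0.0, 1.569]
wrist_force: [-1.9, -0.2, 5.1]
width: 0.0533
finger_force: 30.0
```

Call:
servo_tool([
  [0,0,0,0,0.28],
  [0,0,0,0,0.28],
  [0,0,0,0,0.28],
  [0,0,-0.3,0,0.28],
  [0,0,-1,0,0.28],
  [0,0,-2.3,0,0.28],
  [0,0,-3.8,0,0.2],
  [-1,0,-5,0,0.1],
  [-2.5,0,-5,0,0.1],
  [-4,0,-5,0,0.1],
])

```text
time: 18.32
tool_pos: [0.5024, 0.0192, 0.1526]
ee_rot: [3.134, 0.001, 1.572]
wrist_force: [0.2, -0.7, -0.1]
width: 0.0843
finger_force: 0.0
```

Call:
servo_tool([
  [-1.5,0,0,0,0.1],
  [-3,0.1,0,0,0.1],
  [-4.5,0.1,0,0,0.1],
  [-6,0.1,0,0,0.1],
  [-7.5,0.1,0,0,0.1],
  [-8.5,0.1,0,0,0.1],
  [-8.75,0.1,0,0,0.1],
  [-8.75,0.1,0,0,0.1],
  [-8.75,0.1,0,0,0.1],
])

```text
time: 19.07
tool_pos: [0.5026, -0.1984, 0.1487]
ee_rot: [3.142, -0.001, 1.568]
wrist_force: [-0.2, -0.3, -0.2]
width: 0.0844
finger_force: 0.0
```

```bash
python3 - <<'E'
from h import *
np.set_printoptions(precision=4,suppress=True)
o=robot.get_obs();print(o["time"],o["tool_pos"],o["ee_rot"],o["width"])
s=cam("wrist");g=(.504,-.1995,.023);q=bore(s,proj(s,g),12);print(q,plane(s,q,.023),circ(s,"green",0,.023,np.array(g[:2])))
E
```

```text
19.0667 [ 0.5026 -0.1984  0.1487] [ 3.1416 -0.0009  1.5685] 0.08437373183777505
(np.float64(258.38235294117646), np.float64(186.85294117647058)) [ 0.5039 -0.1995  0.023 ] [(array([ 0.5037, -0.198 ]), 0.0335, array([258.2, 185. ]), array([ 229,  155,   59,   60, 2657], dtype=int32))]
```

Call:
servo_tool([
  [-0.04,0.05,1.5,0,0.1],
  [-0.04,0.05,3,0,0.1],
  [-0.04,0.05,4.5,0,0.1],
  [-0.04,0.05,5.2,0,0.1],
  [-0.04,0.05,5.4,0,0.1],
  [-0.04,0.05,5.4,0,0.1],
  [-0.04,0.05,5.4,0,0.1],
  [-0.04,0.05,5.4,0,0.1],
  [-0.04,0.05,5.4,0,0.1],
])

```text
time: 19.87
tool_pos: [0.5055, -0.2006, 0.0162]
ee_rot: [3.137, 0.002, 1.569]
wrist_force: [-0.3, 0.6, 0.4]
width: 0.0846
finger_force: 0.0
```

Call:
servo_tool([
  [0,0,0.05,0,0.1],
  [0,0,0.05,0,0.1],
  [0,0,0.05,0,0.1],
])

```text
time: 20.12
tool_pos: [0.504, -0.2003, 0.013]
ee_rot: [3.141, 0.001, 1.569]
wrist_force: [-0.1, 0.3, -0.9]
width: 0.0847
finger_force: 0.0
```

Call:
servo_tool([
  [0.03,0,0.02,0,0.1],
  [0.03,0,0.02,0,0.9],
  [0.03,0,0.02,0,1],
  [0.03,0,0.02,0,1],
  [0.03,0,0.02,0,1],
  [0.03,0,0.02,0,1],
])

```text
time: 20.62
tool_pos: [0.5038, -0.1993, 0.0118]
ee_rot: [-3.142, 0.0, 1.569]
wrist_force: [-0.1, -0.3, 0.7]
width: 0.0654
finger_force: 30.0
```

Call:
servo_tool([
  [0,0,-0.5,0,1],
  [0,0,-1.8,0,1],
  [0,0,-3.3,0,1],
  [1,0,-4.5,0,1],
  [2.5,0,-4.5,0,1],
  [4,0,-4.5,0,1],
  [5.5,0,-4.5,0,1],
  [7,0,-4.5,0,1],
  [8.5,0,-4.5,0,1],
  [10,0.05,-4.5,0,1],
])

```text
time: 21.45
tool_pos: [0.5047, 0.0524, 0.124]
ee_rot: [-3.141, 0.0, 1.568]
wrist_force: [0.8, -0.9, -1.7]
width: 0.0655
finger_force: 30.0
```

Call:
servo_tool([
  [1.5,0,0,0,1],
  [3,0,0,0,1],
  [4.5,0,0,0,1],
  [5.7,0,0,0,1],
  [6.4,0,0,0,1],
  [6.6,0,0,0,1],
  [6.6,0,0,0,1],
  [6.6,0,0,0,1],
])

```text
time: 22.12
tool_pos: [0.5057, 0.2148, 0.1239]
ee_rot: [-3.141, 0.001, 1.569]
wrist_force: [0.2, -0.9, -2.0]
width: 0.0655
finger_force: 30.0
```

```bash
python3 - <<'E'
from h import *
held((257,240))
E
```

```text
bore (np.float64(256.8759689922481), np.float64(239.7751937984496)) rel TCP [-2.72542009e-04  1.91519693e-05  1.08000000e-02] [0.50583786 0.21441622 0.12403845] 22.1667
```

Call:
servo_tool([
  [0.05,0,0.5,0,1],
  [0.05,0,1.6,0,1],
  [0.05,0,2.6,0,1],
  [0.05,0,3.3,0,1],
  [0.05,0,3.6,0,1],
  [0.05,0,3.75,0,1],
  [0.05,0,3.8,0,1],
  [0.05,0,3.8,0,1],
])

```text
time: 22.83
tool_pos: [0.5066, 0.2167, 0.0301]
ee_rot: [3.14, -0.0, 1.568]
wrist_force: [-0.5, 1.2, -1.8]
width: 0.0654
finger_force: 30.0
```

Call:
servo_tool([
  [0,0,0.05,0,1],
  [0,0,0.1,0,1],
  [0,0,0.15,0,1],
  [0,0,0.15,0,1],
  [0,0,0.15,0,1],
])

```text
time: 23.25
tool_pos: [0.506, 0.217, 0.0259]
ee_rot: [3.141, -0.0, 1.569]
wrist_force: [0.2, -1.4, -1.7]
width: 0.0649
finger_force: 30.0
```

Call:
servo_tool([
  [-0.03,0,0.04,0,1],
  [-0.03,0,0.07,0,1],
  [-0.03,0,0.07,0,1],
  [-0.03,0,0.07,0,1],
])

```text
time: 23.58
tool_pos: [0.5059, 0.2162, 0.0239]
ee_rot: [3.142, 0.0, 1.569]
wrist_force: [-0.6, -0.2, -1.3]
width: 0.0654
finger_force: 30.0
```

Call:
servo_tool([
  [0,0,0.03,0,1],
  [0,0,0.03,0,1],
  [0,0,0.03,0,1],
])

```text
time: 23.83
tool_pos: [0.5059, 0.2162, 0.0238]
ee_rot: [3.141, 0.0, 1.569]
wrist_force: [-1.7, -0.9, 3.7]
width: 0.0651
finger_force: 30.0
```

Call:
servo_tool([
  [0,0,0,0,0.18],
  [0,0,0,0,0.18],
  [0,0,0,0,0.18],
  [0,0,-0.3,0,0.18],
  [0,0,-1,0,0.18],
  [0,0,-2.3,0,0.18],
  [0,0,-3.8,0,0.18],
  [-1.2,0.5,-5,0,0.18],
  [-2.5,1.1,-5.5,0,0.18],
  [-3.6,1.8,-6,0,0.18],
])

```text
time: 24.67
tool_pos: [0.5519, 0.1252, 0.177]
ee_rot: [3.136, -0.0, 1.57]
wrist_force: [1.0, 0.4, -0.3]
width: 0.0769
finger_force: 0.0
```

Call:
servo_tool([
  [-0.3,0,-0.3,0,0.18],
  [-0.3,0,-0.3,0,0.18],
  [-0.3,0,-0.3,0,0.18],
])

```text
time: 24.92
tool_pos: [0.5506, 0.1188, 0.1809]
ee_rot: [3.141, -0.001, 1.568]
wrist_force: [0.2, 0.5, -0.1]
width: 0.0771
finger_force: 0.0
```

```bash
python3 - <<'E'
from h import *
np.set_printoptions(precision=4,suppress=True)
a,b,s=cam("scene"),cam("side"),cam("wrist");cv2.imwrite("pics/w6.png",s["image"])
P=dict(yellow=(.6016,.2102),red=(.5966,.114),blue=(.5003,.119),green=(.5053,.2158))
for n,p in P.items():
    g=(*p,.035);q=[bore(c,proj(c,g),k,t) for c,k,t in((s,12,70),)]
    print(n,"bore@35",plane(s,q[0],.035)[:2],"pocket",p)
im=np.hstack([cv2.resize(c["image"][y:y+100,x:x+130],None,fx=3,fy=3) for c,x,y in((a,195,120),(b,195,135))]);cv2.imwrite("pics/end.png",im)
E
```

```text
yellow bore@35 [0.6019 0.2109] pocket (0.6016, 0.2102)
red bore@35 [0.5964 0.1139] pocket (0.5966, 0.114)
blue bore@35 [0.5003 0.1193] pocket (0.5003, 0.119)
green bore@35 [0.5057 0.2164] pocket (0.5053, 0.2158)
```

View pics/w6.png

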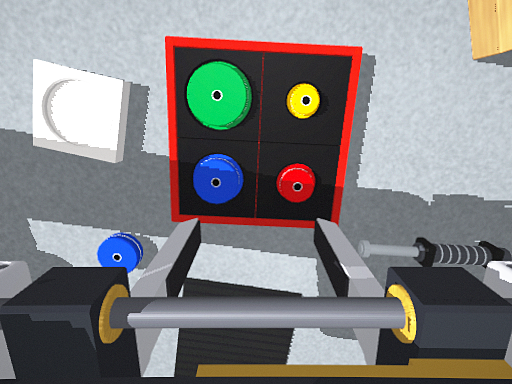

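View pics/end.png

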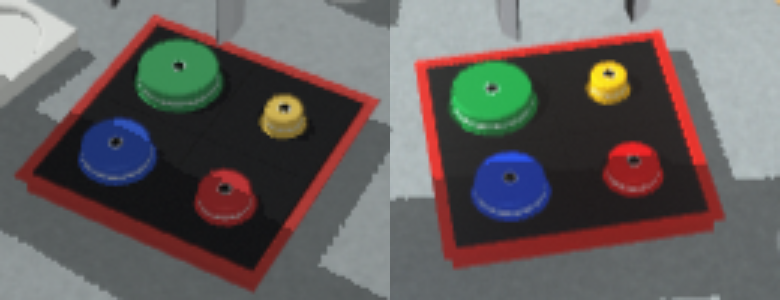

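All four discs sit flat and centred in their own pockets, to within about 1 mm in the wrist view. The handle and grease tin were not touched.

```bash
python3 -c "
from bench import robot
print(robot.close_job())"
```

```text
the job is handed in; nothing more can be done
None
```

The job is handed in at about 25 s: all four discs are set down in the pockets of their own size and colour, flat and centred within about 1 mm by the wrist camera, with the handle and grease tin left alone.

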